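Find the unlatched service hatch and push it open

TASK

One of the four identical covers on the white service box has been left unlatched: press down on the covers near their rear edge (the ridged side away from the robot) until you find the one that rocks, then push its raised front edge back until that cover stands upright, and leave it so with the other three shut. Use the fingers only to press and push; never pinch a cover between them, and leave the things standing around where they are.

Things in the scene. Friction and masses are not known exactly. Their poses are not given: they have to be found in the camera images.
- box: White service box, 150 (x) by 500 (y) by 64 mm high, fixed on the bench; origin: centre of its underside. y along its length, -x its front (robot's side), z up. Four identical grey covers lie flush in its top at y = -138 (cover 1), -46, 46, 138 mm (cover 4), solid decks at the ends. Under an unlatched cover's rear part the well is free to 45 mm below the top.
- cover_1 (a joint): Cover 1's angle (rad): 0 shut, 1.57 upright, stop at 1.65; grows as its rear edge sinks and front edge rises. The pin lies along the box's y, 6 mm below the top, at box x = +12 mm. Any one of the four covers is unlatched: it tips if pressed on its rear part with 3 to 7 N. The hinge is stiff (0.09 N m): a tipped cover stays so, and its front edge is then pushed to box +x with 1 to 5 N.
- press_1 (a point): Point on the upper face of cover 1, among the fine ridges, 28 mm behind the pin (the rear edge is 20 mm further): press about here. A latched cover gives under 3 mm here; no cover goes down when pressed in front of its pin. It moves with the cover.
- front_1 (a point): Middle of the upper front edge of cover 1, 72 mm in front of the pin, moving with it. The cover is 120 (x) by 84 (y) by 10 mm: a 4 mm grey core (its underside level with the pin), and 4 mm inside its edges a 2 mm facing on top and a 4 mm steel lining below. z out of the upper face.
- cover_2 (a joint): Cover 2's angle (rad): 0 shut, 1.57 upright, stop at 1.65; grows as its rear edge sinks and front edge rises. The pin lies along the box's y, 6 mm below the top, at box x = +12 mm. Any one of the four covers is unlatched: it tips if pressed on its rear part with 3 to 7 N. The hinge is stiff (0.09 N m): a tipped cover stays so, and its front edge is then pushed to box +x with 1 to 5 N.
- press_2 (a point): Point on the upper face of cover 2, among the fine ridges, 28 mm behind the pin (the rear edge is 20 mm further): press about here. A latched cover gives under 3 mm here; no cover goes down when pressed in front of its pin. It moves with the cover.
- front_2 (a point): Middle of the upper front edge of cover 2, 72 mm in front of the pin, moving with it. The cover is 120 (x) by 84 (y) by 10 mm: a 4 mm grey core (its underside level with the pin), and 4 mm inside its edges a 2 mm facing on top and a 4 mm steel lining below. z out of the upper face.
- cover_3 (a joint): Cover 3's angle (rad): 0 shut, 1.57 upright, stop at 1.65; grows as its rear edge sinks and front edge rises. The pin lies along the box's y, 6 mm below the top, at box x = +12 mm. Any one of the four covers is unlatched: it tips if pressed on its rear part with 3 to 7 N. The hinge is stiff (0.09 N m): a tipped cover stays so, and its front edge is then pushed to box +x with 1 to 5 N.
- press_3 (a point): Point on the upper face of cover 3, among the fine ridges, 28 mm behind the pin (the rear edge is 20 mm further): press about here. A latched cover gives under 3 mm here; no cover goes down when pressed in front of its pin. It moves with the cover.
- front_3 (a point): Middle of the upper front edge of cover 3, 72 mm in front of the pin, moving with it. The cover is 120 (x) by 84 (y) by 10 mm: a 4 mm grey core (its underside level with the pin), and 4 mm inside its edges a 2 mm facing on top and a 4 mm steel lining below. z out of the upper face.
- cover_4 (a joint): Cover 4's angle (rad): 0 shut, 1.57 upright, stop at 1.65; grows as its rear edge sinks and front edge rises. The pin lies along the box's y, 6 mm below the top, at box x = +12 mm. Any one of the four covers is unlatched: it tips if pressed on its rear part with 3 to 7 N. The hinge is stiff (0.09 N m): a tipped cover stays so, and its front edge is then pushed to box +x with 1 to 5 N.
- press_4 (a point): Point on the upper face of cover 4, among the fine ridges, 28 mm behind the pin (the rear edge is 20 mm further): press about here. A latched cover gives under 3 mm here; no cover goes down when pressed in front of its pin. It moves with the cover.
- front_4 (a point): Middle of the upper front edge of cover 4, 72 mm in front of the pin, moving with it. The cover is 120 (x) by 84 (y) by 10 mm: a 4 mm grey core (its underside level with the pin), and 4 mm inside its edges a 2 mm facing on top and a 4 mm steel lining below. z out of the upper face.
- dish: Glass dish, 54 mm across, 14 mm high, on the box's left (+y) end deck; origin under its centre. Leave alone.
- eyepiece: Black microscope eyepiece standing on the box's right (-y) end deck, 36 mm across, 34 mm high; origin under its centre. Leave alone.
- slide_box: White slide box, 75 by 90 by 30 mm, on the bench in front of the box; origin under its centre. Leave alone.
- oil_bottle: Small amber bottle, 30 mm across, 65 mm high, on the bench in front of the box; origin under its centre. Leave alone.
- mouse: Grey computer mouse, 58 by 100 by 28 mm, on the bench in front of the box; origin under its centre. Leave alone.
- beaker: Glass beaker, 60 mm across, 75 mm high, on the bench behind the box; origin under its centre. Leave alone.
- tube_rack: White tube rack, 60 by 130 by 74 mm, on the bench behind the box; origin under its centre. Leave alone.

How it is judged:
On the way:
1. the unlatched cover rocks under a fingertip pressing on its top (((value of joint cover_1 between 0.12 and 1.2 rad and (contact force between the fingers and cover_1_c0 above 0.3 N or contact force between the fingers and cover_1_c1 above 0.3 N)) or (value of joint cover_2 between 0.12 and 1.2 rad and (contact force between the fingers and cover_2_c0 above 0.3 N or contact force between the fingers and cover_2_c1 above 0.3 N)) or (value of joint cover_3 between 0.12 and 1.2 rad and (contact force between the fingers and cover_3_c0 above 0.3 N or contact force between the fingers and cover_3_c1 above 0.3 N)) or (value of joint cover_4 between 0.12 and 1.2 rad and (contact force between the fingers and cover_4_c0 above 0.3 N or contact force between the fingers and cover_4_c1 above 0.3 N)))), for 0.04 s.
At the end, for the whole second after the job is handed in: One cover stands open by more than 1.3 rad (75 degrees) and is at rest; the other three are shut (under 0.12 rad) (((value of joint cover_1 above 1.3 rad and velocity of joint cover_1 below 0.05 rad/s and value of joint each of cover_2, cover_3, cover_4 below 0.12 rad) or (value of joint cover_2 above 1.3 rad and velocity of joint cover_2 below 0.05 rad/s and value of joint each of cover_1, cover_3, cover_4 below 0.12 rad) or (value of joint cover_3 above 1.3 rad and velocity of joint cover_3 below 0.05 rad/s and value of joint each of cover_1, cover_2, cover_4 below 0.12 rad) or (value of joint cover_4 above 1.3 rad and velocity of joint cover_4 below 0.05 rad/s and value of joint each of cover_1, cover_2, cover_3 below 0.12 rad))); the robot touches nothing.
It fails at once if a cover is pinched: the fingers press on its upper facing and its lining at once ((contact force between the fingers and cover_1_c1 above 1 N and contact force between the fingers and cover_1_c2 above 1 N) or (contact force between the fingers and cover_2_c1 above 1 N and contact force between the fingers and cover_2_c2 above 1 N) or (contact force between the fingers and cover_3_c1 above 1 N and contact force between the fingers and cover_3_c2 above 1 N) or (contact force between the fingers and cover_4_c1 above 1 N and contact force between the fingers and cover_4_c2 above 1 N)).
It fails at once if a thing standing around is moved by more than 30 mm, lifted or knocked over (distance of any of dish, eyepiece, slide_box, oil_bottle, mouse, beaker, tube_rack from where it was at the start of the episode above 0.03 m or angle between any of dish, eyepiece, slide_box, oil_bottle, mouse, beaker, tube_rack's own z axis and vertical above 0.5 rad).
It also fails if it takes over 51 s, if anything falls off the work surface, if the arm or the gripper's body presses on something with over 40 N, if the wrist force passes 120 N, or if a joint passes its speed limit or range.

ROBOT

A 6-joint arm with a two-finger parallel gripper is mounted at the origin on the work surface. World frame = base frame: x ahead of the robot, y to its left, z up, the work surface at z = 0. Lengths are in m, angles in rad, forces in N, time in s.
With the tool pointing down it reaches from about 0.275 to 0.85 m from the base axis. Payload 19 kg.
Tool frame: the origin (TCP) lies between the finger pads; the fingertips stand 8 mm ahead of it and the grasp point (between the pads) lies 11 mm behind it (tip_reach is the distance from the TCP to the fingertips, in m); z points along the fingers, x is the direction in which the jaws open and shut, and the axes are right-handed (so a half turn about z gives the same grasp; the last joint's range is limited). The gripper opens to 85 mm and grips with 20 to 120 N. Pads are 22 mm wide; open, the fingers measure 114 mm over their backs; the gripper's body (76 mm by 85 mm) begins 54 mm behind the grasp point. The pads swing forward as they close: fully open they stand 13 mm farther back than shut.
Start: joints at [-1.333, 0.15, 1.437, -0, 1.554, -0.134], TCP at [0.209, -0.536, 0.239] pointing down, gripper open.
Joint ranges: [-2.8, 2.8], [-0.68, 2.1], [0.12, 2.68], [-1.39, 4.53], [0.16, 2.79], [-2.81, 2.81]. Speed limits (rad/s): [1.89, 1.89, 2.22, 3.01, 3.01, 3.01].

INTERFACE

Orientations are given as a unit quaternion [x, y, z, w].
In Python, from plant import * gives the robot as it stands.
- The arm moves only by the shell command python3 -m crank 'ROWS' [FORCE]. ROWS is a JSON object of lists of equal length, an entry for each row: "travel": the shift along the tool's x, y, z as a fraction of full scale, a list of three; "roll": the turn about the tool's z as a fraction of full scale; "hand": the gripper command: -1 is shut, 1 is fully open, values between are in proportion. In form: {"travel": [[x, y, z], ...], "roll": [roll, ...], "hand": [hand, ...]}. A call has 1 to 20 rows; each row shifts and turns the commanded pose from where the row before left it, along the tool's axes as they then stand; what a row does not reach is not made up. Full scale, the value 1, is 10 cm for a shift and 180 degrees for a turn. A row lasts 1/8 s, in which the tool goes at most 62.5 mm and 10.7 degrees, less where a joint would pass 70% of its speed; a pose out of reach is approached as far as the arm can. A call with a number of a shift or a turn outside -1 to 1 is refused whole. A call with a gripper value outside its range is refused whole. The fingers move at their own pace and stop on an object; FORCE is the grip in N (left out, the last holds). Time passes only in rows, so rows that do not move let the fingers close. It gives the time, the measured TCP pose, the force and the opening at its end, in the units of the state.
- observe(): the state, without advancing time (a new reading comes with each control period).
- grab_frame(name): name is "scene" or "top"; returns the picture (420x560x3 uint8, red, green, blue); there is no depth.
- camera_model(name): a dict with "fov_y" (degrees; the focal length in pixels is half the picture's height over the tangent of half this angle, whatever the lens; pixels are square), "cx", "cy" (the principal point, pixels), "cam_to_world" (4x4, takes a point from camera to world coordinates). Camera axes: x right, y up, looking along -z (the intrinsics and any distortion apply to the point x, -y, -z); pixel columns grow to the right and rows downward; lengths in m; the calibration is good to about 2 mm. A picture is of the moment at which its call begins. camera_model takes no time and is no camera call.
- hand_in(): hands the job in, once; it reports no verdict.
The state is a dict: "time": time; "joint_positions": joint angles; "joint_vel": joint speeds; "effort": joint torques, N m; "tool_pos": TCP position; "tcp_rot": TCP orientation; "force": force on the tool from outside, world axes, zero at the start; "moment": the same for the moment, N m; "grip_width": opening from 0.0 (shut) to 1.0 (fully open).
Only numpy, scipy, OpenCV 4.12 (cv2) and the standard library are available. Lean on these libraries where they do the work, as an engineer would, in place of code of your own. Each camera call takes 0.05 s, during which the arm holds its last target.

## Working session

There is one attempt and no reset: what is moved stays moved. The work goes in short steps, Python scripts to look and compute and a shell command to move; the robot and the scene stay as the last step left them, time stands still between calls to the robot, and variables do not carry over. Pictures are saved under pics/ and viewed, and the job is handed in when it is done.

```bash
mkdir -p pics; ls
python3 - <<'E'
from plant import *
import cv2
s=observe(); print({k:s[k] for k in s})
for n in("scene","top"):
    f=grab_frame(n); cv2.imwrite(f"pics/{n}0.png",f[:,:,::-1]); print(n,camera_model(n))
E
```

```text
pics
{'time': 0.0, 'joint_positions': array([-1.33298624e+00,  1.50963342e-01,  1.43801928e+00,  2.52914065e-05,
        1.55378716e+00, -1.34009567e-01]), 'joint_vel': array([ 0.00173288, -0.00053378,  0.00164116,  0.00087428,  0.00013347,
        0.00012594]), 'effort': array([-2.62480127e-03, -7.13046670e+01, -5.70880866e+01, -6.93577931e-05,
        8.66754272e-03, -2.59249049e-05]), 'tool_pos': array([ 0.20883316, -0.53548933,  0.23869421]), 'tcp_rot': array([ 8.25624145e-01, -5.64220192e-01, -4.28742057e-04, -4.03418931e-04]), 'force': array([-0.68589612, -0.87358812, -0.0657788 ]), 'moment': array([ 0.00880755, -0.02317068, -0.04880318]), 'grip_width': 0.9991568638248427}
scene {'fov_y': 42.792273992819815, 'cx': 281.57166238899123, 'cy': 217.5614742160426, 'cam_to_world': array([[ 0.14225936, -0.85282736,  0.50244181,  1.0683832 ],
       [ 0.98977015,  0.12811647, -0.06277908, -0.03947678],
       [-0.01083135,  0.50623282,  0.86232883,  0.89332249],
       [ 0.        ,  0.        ,  0.        ,  1.        ]])}
top {'fov_y': 48.6063655478903, 'cx': 279.9876709468528, 'cy': 204.7419626048939, 'cam_to_world': array([[ 0.01178955,  0.99369834, -0.11146572,  0.45910271],
       [-0.99975545,  0.00962824, -0.01990836,  0.02463899],
       [-0.01870968,  0.11167317,  0.99356885,  1.07791102],
       [ 0.        ,  0.        ,  0.        ,  1.        ]])}
```

View pics/top0.png

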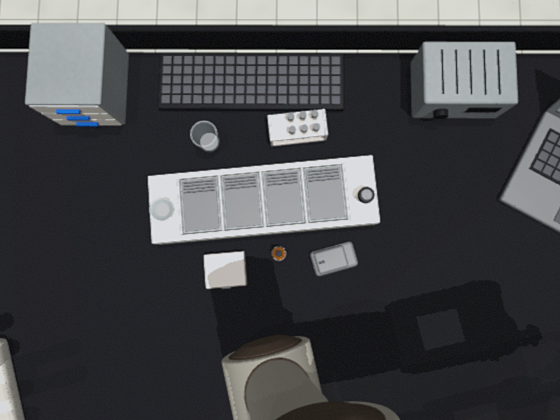

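View pics/scene0.png

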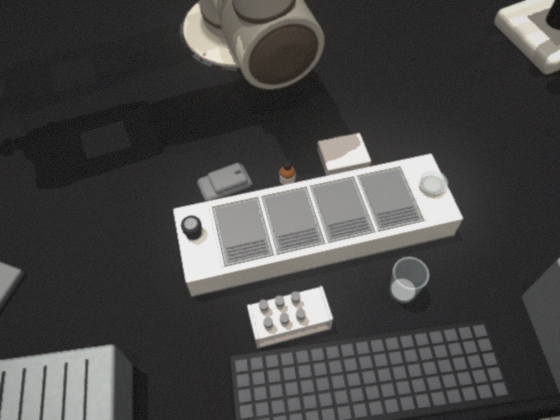

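Run:
```python
import cv2
f=cv2.imread("pics/top0.png")[145:255,140:390]; cv2.imwrite("pics/top0z.png",cv2.resize(f,None,fx=3.2,fy=3.2,interpolation=cv2.INTER_CUBIC))
f=cv2.imread("pics/scene0.png")[150:300,165:470]; cv2.imwrite("pics/scene0z.png",cv2.resize(f,None,fx=2.6,fy=2.6,interpolation=cv2.INTER_CUBIC))
```

```text
(no output)
```

View pics/top0z.png

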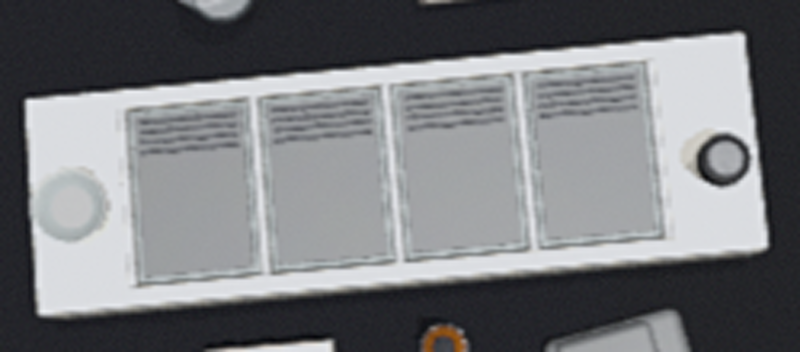

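View pics/scene0z.png

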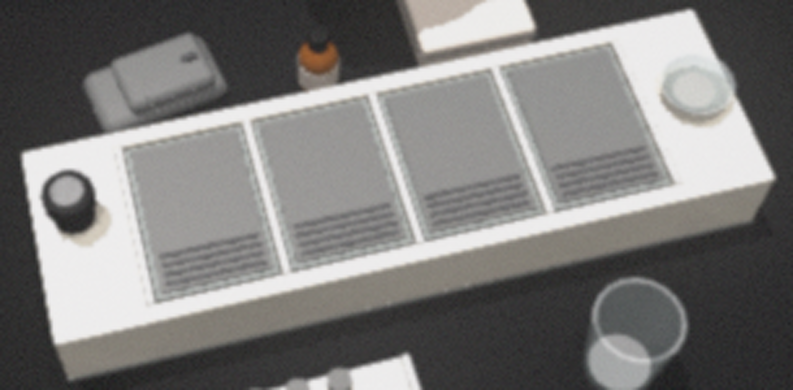

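```bash
cat > h.py <<'E'
import numpy as np, cv2
from plant import *
def ray(n,uv):
    c=camera_model(n); f=210/np.tan(np.radians(c["fov_y"]/2)); T=c["cam_to_world"]
    d=T[:3,:3]@np.array([(uv[0]-c["cx"])/f,-(uv[1]-c["cy"])/f,-1]); return T[:3,3],d
def atz(n,uv,z):
    o,d=ray(n,uv); return o+d*(z-o[2])/d[2]
def proj(n,p):
    c=camera_model(n); f=210/np.tan(np.radians(c["fov_y"]/2)); T=c["cam_to_world"]
    q=T[:3,:3].T@(np.asarray(p)-T[:3,3]); return np.array([c["cx"]+f*q[0]/-q[2],c["cy"]-f*q[1]/-q[2]])
E
python3 - <<'E'
from h import *
t=np.array([[25,98],[744,33],[768,248],[39,313]])/3.2+[140,145]
s=np.array([[774,178],[55,342],[22,152],[694,10]])/2.6+[165,150]
loc=np.array([[.075,.25],[.075,-.25],[-.075,-.25],[-.075,.25]])
for n,P in(("top",t),("scene",s)):
    W=np.array([atz(n,p,.064) for p in P])[:,:2]
    c=W.mean(0); a=(W[0]+W[3]-W[1]-W[2]); yaw=np.arctan2(-a[0],a[1])
    print(n,W.round(4).tolist(),c.round(4),"yaw",yaw.round(4),"len",np.linalg.norm(W[0]-W[1]).round(4),np.linalg.norm(W[3]-W[2]).round(4),"wid",np.linalg.norm(W[0]-W[3]).round(4),np.linalg.norm(W[1]-W[2]).round(4))
E
```

```text
top [[0.6351, 0.3394], [0.6849, -0.1585], [0.5361, -0.1732], [0.4864, 0.3233]] [0.5856 0.0828] yaw 0.0997 len 0.5004 0.499 wid 0.1496 0.1495
scene [[0.6351, 0.3404], [0.6847, -0.1554], [0.537, -0.1707], [0.4876, 0.3269]] [0.5861 0.0853] yaw 0.0995 len 0.4983 0.5 wid 0.1481 0.1485
```

```bash
python3 -m crank '{"travel":[[0,0,0],[0,0,0],[0,0,0]],"roll":[0.0434,0.0434,0],"hand":[-1,-1,-1]}' 20
cat >> h.py <<'E'
C=np.array([.5859,.0835]); Y=.0996
Rb=np.array([[np.cos(Y),-np.sin(Y)],[np.sin(Y),np.cos(Y)]])
def tobox(p): return np.r_[Rb.T@(np.asarray(p)[:2]-C), p[2]-.064]
def st():
    s=observe(); from scipy.spatial.transform import Rotation as R
    M=R.from_quat(s["tcp_rot"]).as_matrix(); b=tobox(s["tool_pos"])
    print("t%.2f"%s["time"],"tcp box mm",(b*1000).round(1),"tip z %.1f"%(b[2]*1000-8),"xhead-box deg %.2f"%(np.degrees(np.arctan2(M[1,0],M[0,0])-Y)),"F",(s["force"]).round(2),"grip %.2f"%s["grip_width"])
    return s,M
def need(bx,by,bztip):
    s,M=st(); xy=C+Rb@np.array([bx,by])/1000; t=np.r_[xy,.064+(bztip+8)/1000]
    print("tool move/0.1:",(M.T@(t-s["tool_pos"])/.1).round(3))
E
python3 -c "
from h import *
need(40,-138,80)"
```

```text
time: 0.48
tool_pos: [0.2088, -0.5356, 0.239]
tcp_rot: [0.741, -0.671, -0.0, -0.0]
force: [0.2, 1.1, 0.6]
grip_width: 0.379
t0.47 tcp box mm [-436.8 -578.5  175. ] tip z 167.0 xhead-box deg -89.99 F [0.23 1.06 0.63] grip 0.38
tool move/0.1: [-4.404 -4.768  0.872]
```

```bash
python3 -m crank '{"travel":[[-0.2,-0.2,0],[-0.35,-0.4,0],[-0.35,-0.4,0],[-0.35,-0.4,0],[-0.35,-0.4,0],[-0.35,-0.4,0],[-0.35,-0.4,0],[-0.35,-0.4,0],[-0.35,-0.4,0],[-0.35,-0.4,0],[-0.35,-0.4,0],[-0.35,-0.35,0],[-0.35,-0.218,0],[-0.004,0,0.2],[0,0,0.3],[0,0,0.3],[0,0,0]],"roll":[0,0,0,0,0,0,0,0,0,0,0,0,0,0,0,0,0],"hand":[-1,-1,-1,-1,-1,-1,-1,-1,-1,-1,-1,-1,-1,-1,-1,-1,-1]}'
python3 -c "
from h import *
need(40,-138,12)
f=grab_frame('top');cv2.imwrite('pics/t1.png',f[:,:,::-1])
f=grab_frame('scene');cv2.imwrite('pics/s1.png',f[:,:,::-1])"
```

```text
time: 2.6
tool_pos: [0.6388, -0.0501, 0.1571]
tcp_rot: [0.742, -0.67, -0.002, 0.001]
force: [0.1, 0.3, 0.8]
grip_width: -0.002
t2.60 tcp box mm [  39.3 -138.2   93.1] tip z 85.1 xhead-box deg -89.86 F [0.08 0.35 0.82] grip -0.00
tool move/0.1: [-0.001 -0.01   0.731]
```

View pics/s1.png

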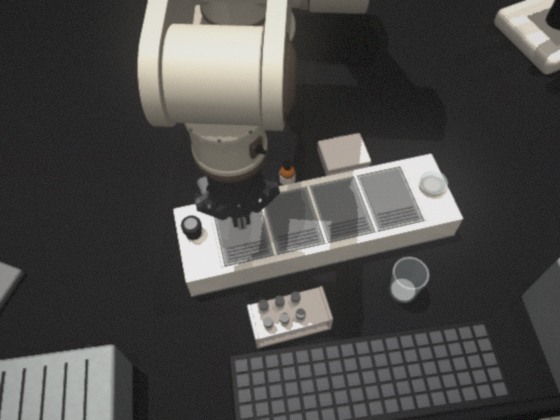

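```bash
python3 -m crank '{"travel":[[0,-0.007,0.3],[0,0,0.3],[0,0,0.13],[0,0,0],[0,0,0]],"roll":[0,0,0,0,0],"hand":[-1,-1,-1,-1,-1]}'; python3 -c "
from h import *
need(40,-138,-1)"
```

```text
time: 3.32
tool_pos: [0.6411, -0.0503, 0.088]
tcp_rot: [0.741, -0.671, 0.001, -0.001]
force: [-0.4, -0.7, -0.2]
grip_width: 0.001
t3.33 tcp box mm [  41.7 -138.7   24. ] tip z 16.0 xhead-box deg -90.01 F [-0.38 -0.74 -0.17] grip 0.00
tool move/0.1: [-0.007  0.017  0.17 ]
```

```bash
python3 -m crank '{"travel":[[0,0.015,0.04],[0,0,0.04],[0,0,0.03],[0,0,0.02],[0,0,0]],"roll":[0,0,0,0,0],"hand":[-1,-1,-1,-1,-1]}'; python3 -c "
from h import *
need(40,-138,-4)"
```

```text
time: 3.95
tool_pos: [0.6389, -0.0503, 0.0731]
tcp_rot: [0.741, -0.671, -0.0, 0.0]
force: [0.1, 0.5, 0.4]
grip_width: -0.001
t3.95 tcp box mm [  39.4 -138.4    9.1] tip z 1.1 xhead-box deg -90.02 F [0.15 0.45 0.4 ] grip -0.00
tool move/0.1: [-0.004 -0.006  0.051]
```

```bash
python3 -m crank '{"travel":[[0,0,0.03],[0,0,0]],"roll":[0,0],"hand":[-1,-1]}'; python3 -m crank '{"travel":[[0,0,0.03],[0,0,0],[0,0,0]],"roll":[0,0,0],"hand":[-1,-1,-1]}';python3 -c "
from h import *
need(40,-138,-8)"
```

```text
time: 4.2
tool_pos: [0.6393, -0.0504, 0.0717]
tcp_rot: [0.741, -0.671, 0.001, -0.0]
force: [-4.5, 0.9, 16.1]
grip_width: -0.002
time: 4.58
tool_pos: [0.6395, -0.0504, 0.0714]
tcp_rot: [0.741, -0.671, 0.001, -0.001]
force: [-21.0, 2.4, 47.7]
grip_width: 0.001
t4.58 tcp box mm [  40.  -138.6    7.4] tip z -0.6 xhead-box deg -90.02 F [-21.05   2.37  47.67] grip 0.00
tool move/0.1: [-0.006  0.     0.074]
```

Cover 1 is latched (48 N, no give). Next, cover 2.

```bash
python3 -m crank '{"travel":[[0,0,-0.3],[-0.46,0,0],[-0.46,0,0],[0,0,0.2],[0,0,0],[0,0,0.06],[0,0,0],[0,0,0]],"roll":[0,0,0,0,0,0,0,0],"hand":[-1,-1,-1,-1,-1,-1,-1,-1]}'; python3 -m crank '{"travel":[[0,0,0.03],[0,0,0],[0,0,0]],"roll":[0,0,0],"hand":[-1,-1,-1]}';python3 -c "
from h import *
need(40,-46,-8)"
```

```text
time: 5.58
tool_pos: [0.6299, 0.0407, 0.0715]
tcp_rot: [0.741, -0.671, -0.0, 0.0]
force: [-0.6, 0.1, -0.2]
grip_width: 0.003
time: 5.95
tool_pos: [0.6302, 0.0411, 0.0686]
tcp_rot: [0.741, -0.671, 0.0, -0.0]
force: [2.6, -2.2, 4.4]
grip_width: -0.001
t5.95 tcp box mm [ 39.8 -46.6   4.6] tip z -3.4 xhead-box deg -90.03 F [ 2.64 -2.25  4.43] grip -0.00
tool move/0.1: [-0.006 -0.002  0.046]
```

```bash
python3 -m crank '{"travel":[[0,0,0.03],[0,0,0.03],[0,0,0]],"roll":[0,0,0],"hand":[-1,-1,-1]}'; python3 -m crank '{"travel":[[0,0,0.03],[0,0,0.03],[0,0,0.03],[0,0,0.02],[0,0,0]],"roll":[0,0,0,0,0],"hand":[-1,-1,-1,-1,-1]}';python3 -c "
from h import *
need(40,-46,-20)
f=grab_frame('scene');cv2.imwrite('pics/s2.png',cv2.resize(f[120:300,150:480,::-1],None,fx=2.4,fy=2.4))"
```

```text
time: 6.32
tool_pos: [0.63, 0.0411, 0.0623]
tcp_rot: [0.741, -0.671, 0.0, -0.0]
force: [2.3, -1.1, 2.7]
grip_width: 0.0
time: 6.95
tool_pos: [0.6297, 0.0414, 0.0512]
tcp_rot: [0.741, -0.671, -0.0, 0.0]
force: [1.9, 0.2, 1.5]
grip_width: -0.0
t6.95 tcp box mm [ 39.4 -46.2 -12.8] tip z -20.8 xhead-box deg -90.02 F [1.93 0.21 1.46] grip -0.00
tool move/0.1: [-0.002 -0.006 -0.008]
```

View pics/s2.png

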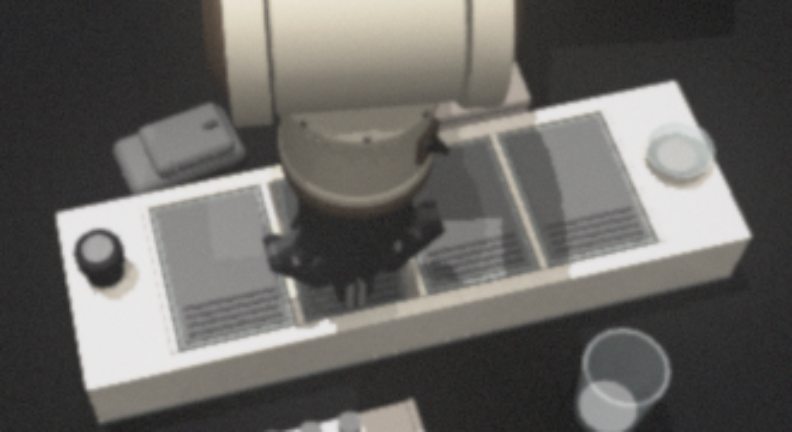

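Cover 2 rocks (force 1.5–4 N, tip 20 mm deep). I'll lift straight out, back off to the front, and look.

```bash
python3 -m crank '{"travel":[[0,0,-0.4],[0,0,-0.5],[0,0,-0.5],[0,0.5,0],[0,0.5,0],[0,0.4,0],[0,0,0],[0,0,0]],"roll":[0,0,0,0,0,0,0,0],"hand":[-1,-1,-1,-1,-1,-1,-1,-1]}'; python3 -c "
from h import *
need(-80,-46,28)
f=grab_frame('scene');cv2.imwrite('pics/s3.png',cv2.resize(f[120:300,150:480,::-1],None,fx=2.4,fy=2.4))
f=grab_frame('top');cv2.imwrite('pics/t3.png',f[:,:,::-1])"
```

```text
time: 8.0
tool_pos: [0.4908, 0.0274, 0.1915]
tcp_rot: [0.741, -0.671, 0.0, -0.0]
force: [0.3, -0.4, 1.4]
grip_width: 0.0
t8.00 tcp box mm [-100.2  -46.4  127.5] tip z 119.5 xhead-box deg -90.03 F [ 0.3  -0.39  1.37] grip 0.00
tool move/0.1: [-0.004 -0.202  0.915]
```

View pics/s3.png

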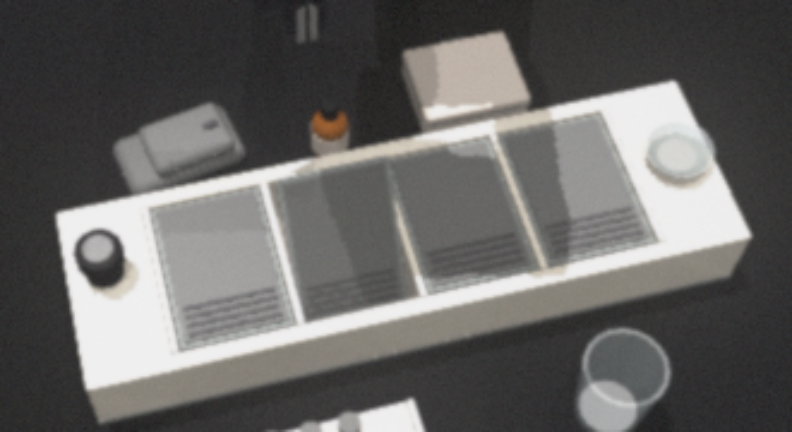

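View pics/t3.png

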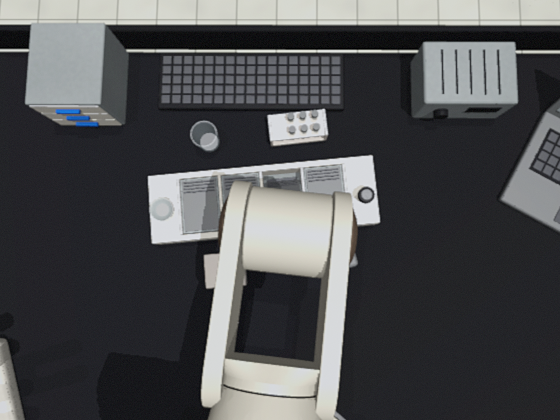

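Run:
```python
from h import *
for th in (0,20,30,40,50):
    a=np.radians(th); r=[]
    # upper face 6mm above pin
    for rad,up in((72,6),(-48,6)):
        x=12-rad*np.cos(a)+up*np.sin(a); z=-6+rad*np.sin(a)+up*np.cos(a)
        for y in(-88,-4):
            w=C+Rb@np.array([x,y])/1000; r.append(((proj("scene",np.r_[w,.064+z/1000])-[150,120])*2.4).round().tolist())
    print(th,r)
f=cv2.imread("pics/s3.png")[120:350,240:560]; cv2.imwrite("pics/s3z.png",cv2.convertScaleAbs(cv2.resize(f,None,fx=2.4,fy=2.4),alpha=1.5,beta=10))
```

```text
0 [[266.0, 183.0], [372.0, 161.0], [303.0, 320.0], [416.0, 294.0]]
20 [[267.0, 173.0], [375.0, 150.0], [303.0, 329.0], [414.0, 304.0]]
30 [[268.0, 172.0], [378.0, 148.0], [303.0, 331.0], [412.0, 306.0]]
40 [[270.0, 173.0], [381.0, 150.0], [302.0, 330.0], [410.0, 306.0]]
50 [[273.0, 178.0], [385.0, 154.0], [300.0, 328.0], [408.0, 304.0]]
```

View pics/s3z.png

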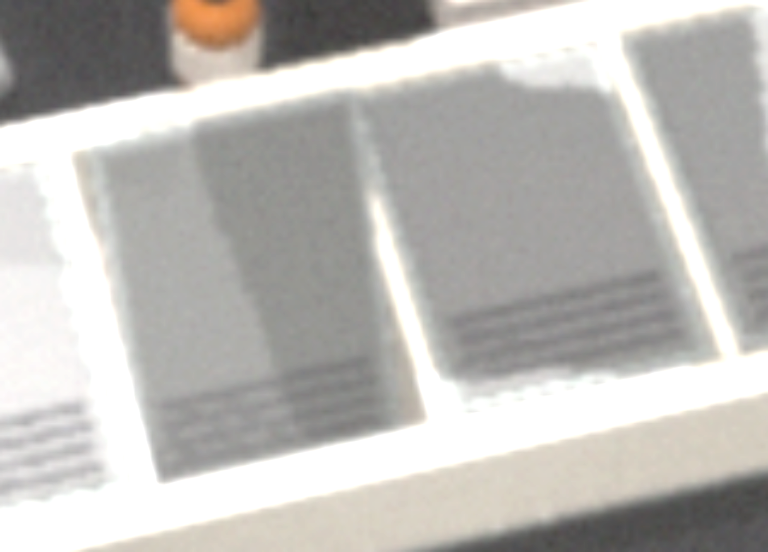

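Cover 2 is tipped at about 55° (front corners at zoom (98,150) and (350,95)). Now I'll come down in front of it and push.

```bash
python3 -m crank '{"travel":[[0,-0.1,0.2],[0,-0.1,0.3],[0,0,0.3],[0,0,0.1],[0,0,0],[0,-0.15,0],[0,-0.1,0],[0,0,0]],"roll":[0,0,0,0,0,0,0,0],"hand":[-1,-1,-1,-1,-1,-1,-1,-1]}'; python3 -c "
from h import *
need(-2,-46,28)"
```

```text
time: 9.1
tool_pos: [0.5363, 0.0319, 0.1016]
tcp_rot: [0.741, -0.671, 0.0, -0.0]
force: [0.1, -0.1, 0.8]
grip_width: 0.001
t9.10 tcp box mm [-54.5 -46.4  37.6] tip z 29.6 xhead-box deg -90.02 F [ 0.12 -0.14  0.76] grip 0.00
tool move/0.1: [-0.005 -0.525  0.016]
```

```bash
python3 -m crank '{"travel":[[0,-0.08,0],[0,-0.08,0],[0,-0.08,0],[0,-0.06,0],[0,0,0]],"roll":[0,0,0,0,0],"hand":[-1,-1,-1,-1,-1]}'; python3 -m crank '{"travel":[[0,-0.05,0],[0,-0.05,0],[0,-0.05,0],[0,-0.04,0],[0,0,0],[0,0,0]],"roll":[0,0,0,0,0,0],"hand":[-1,-1,-1,-1,-1,-1]}';  python3 -c "
from h import *
need(-2,-46,28)
f=grab_frame('scene');cv2.imwrite('pics/s4.png',cv2.resize(f[100:300,150:480,::-1],None,fx=2.4,fy=2.4))"
```

```text
time: 9.72
tool_pos: [0.5656, 0.0348, 0.1012]
tcp_rot: [0.741, -0.671, -0.0, -0.0]
force: [-0.1, -0.4, -1.0]
grip_width: -0.004
time: 10.48
tool_pos: [0.584, 0.0367, 0.1012]
tcp_rot: [0.741, -0.671, -0.0, -0.0]
force: [-0.3, 0.0, -0.7]
grip_width: 0.0
t10.47 tcp box mm [ -6.5 -46.4  37.2] tip z 29.2 xhead-box deg -90.03 F [-0.31  0.05 -0.71] grip 0.00
tool move/0.1: [-0.004 -0.045  0.012]
```

View pics/s4.png

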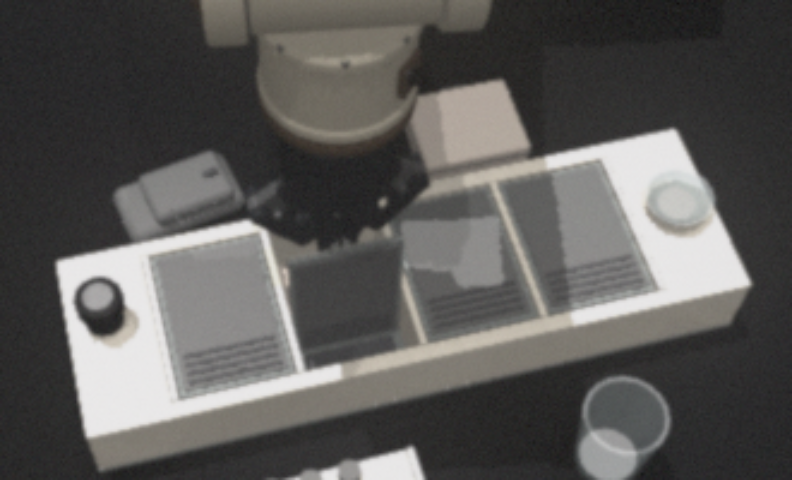

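The cover stands steeply with the fingers in front of it. A bit further.

```bash
python3 -m crank '{"travel":[[0,-0.03,0],[0,-0.03,0],[0,0,0],[0,0,0]],"roll":[0,0,0,0],"hand":[-1,-1,-1,-1]}'; python3 -m crank '{"travel":[[0,-0.02,0],[0,0,0],[0,0,0]],"roll":[0,0,0],"hand":[-1,-1,-1]}';  python3 -c "
from h import *
need(-2,-46,28)"
```

```text
time: 11.02
tool_pos: [0.5901, 0.0373, 0.1012]
tcp_rot: [0.741, -0.671, -0.0, -0.0]
force: [0.3, 0.4, 0.2]
grip_width: -0.001
time: 11.4
tool_pos: [0.5917, 0.0374, 0.1012]
tcp_rot: [0.741, -0.671, -0.0, 0.0]
force: [-4.6, -0.8, 2.1]
grip_width: -0.001
t11.40 tcp box mm [  1.2 -46.4  37.2] tip z 29.2 xhead-box deg -90.03 F [-4.62 -0.79  2.09] grip -0.00
tool move/0.1: [-0.004  0.032  0.012]
```

```bash
python3 -m crank '{"travel":[[0,0.1,0],[0,0.3,0],[0,0.4,0],[0,0.4,-0.3],[0,0.4,-0.4],[0,0.2,-0.4],[0,0,0],[0,0,0]],"roll":[0,0,0,0,0,0,0,0],"hand":[-1,-1,-1,-1,-1,-1,-1,-1]}';  python3 - <<'E'
from h import *
st()
f=grab_frame('scene');cv2.imwrite('pics/s5.png',cv2.convertScaleAbs(cv2.resize(f[100:300,150:480,::-1],None,fx=2.4,fy=2.4),alpha=1.4))
for th in (70,75,80,85,90,94):
    a=np.radians(th); r=[]
    for rad,up in((72,6),(72,0)):
        x=12-rad*np.cos(a)+up*np.sin(a); z=-6+rad*np.sin(a)+up*np.cos(a)
        for y in(-88,-4):
            w=C+Rb@np.array([x,y])/1000; r.append(((proj("scene",np.r_[w,.064+z/1000])-[150,100])*2.4).round().tolist())
    print(th,r)
E
```

```text
time: 12.4
tool_pos: [0.4127, 0.0196, 0.2109]
tcp_rot: [0.741, -0.671, 0.0, -0.0]
force: [0.2, -0.7, -0.6]
grip_width: 0.002
t12.40 tcp box mm [-178.7  -46.3  146.9] tip z 138.9 xhead-box deg -90.04 F [ 0.17 -0.71 -0.63] grip 0.00
70 [[279.0, 244.0], [394.0, 219.0], [277.0, 239.0], [392.0, 214.0]]
75 [[281.0, 250.0], [397.0, 225.0], [279.0, 245.0], [395.0, 220.0]]
80 [[283.0, 257.0], [399.0, 232.0], [281.0, 251.0], [397.0, 226.0]]
85 [[285.0, 264.0], [402.0, 239.0], [283.0, 257.0], [399.0, 232.0]]
90 [[287.0, 272.0], [404.0, 246.0], [285.0, 265.0], [402.0, 239.0]]
94 [[289.0, 278.0], [406.0, 253.0], [287.0, 271.0], [404.0, 245.0]]
```

View pics/s5.png

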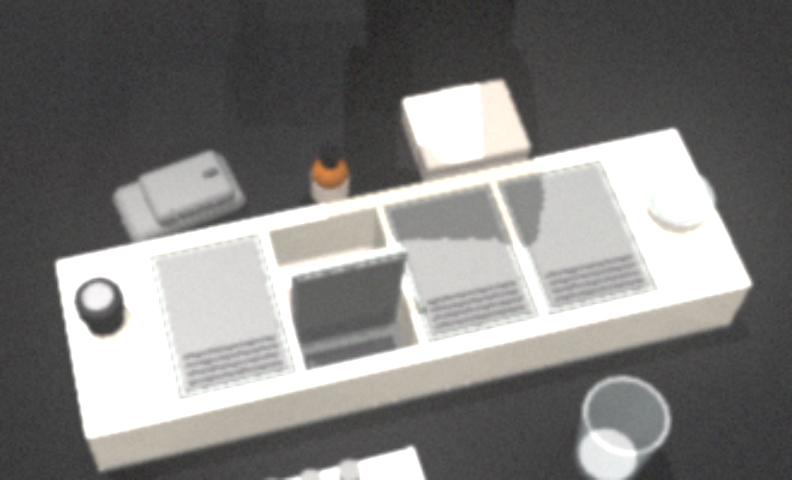

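```bash
python3 -c "
from plant import *
hand_in()"
```

```text
the job is handed in; nothing more can be done
```

Cover 2 was the unlatched one. It now stands upright with the other three shut, and I handed the job in at about 12.5 s of the 51 s allowed.

- **Finding it:** I located the box from both cameras, and their estimates agreed to about 3 mm. Cover 1 held firm at 48 N with no give. Cover 2 went down 20 mm under 1.5–4.4 N. I did not press covers 3 and 4.
- **Opening it:** I lifted out, moved the shut fingers round to the front, and pushed the raised edge back. The push ended at about 4.6 N.
- **Last checks:** After backing off, the cover's top edge in the last picture, at zoom pixels (290, 270–280) and (405, 248), matches a projected angle of about 90°. Covers 1, 3 and 4 look shut, and the things standing around that are in view look unmoved. The tube rack was mostly out of that view. The arm was clear, about 180 mm in front of the box centre and 139 mm above its top. No check failed or disagreed.

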